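# Hold the bolt head behind the bracket

## Robot

A 7-joint arm with a two-finger parallel gripper is mounted at the origin on the work surface. World frame = base frame: x ahead of the robot, y to its left, z up, the work surface at z = 0. Lengths are in m, angles in degrees, forces in N, time in s.
With the tool pointing down it reaches from about 0.425 to 0.875 m from the base axis. Payload 4.7 kg.
Tool frame: the origin (TCP) lies midway between the tips of the shut fingers; the grasp point (between the pads) lies 19 mm behind it (env.grip_depth is the distance from the TCP to the grasp point, in m); z points along the fingers, y is the line along which they close (so a half turn about z gives the same grasp; the last joint's range is limited). The gripper opens to 87 mm and grips with 3 to 60 N. Pads are 19 mm wide; open, the fingers measure 117 mm over their backs; the gripper's body (75 mm by 190 mm) begins 51 mm behind the grasp point.
Start: joints at [72.256, 18.392, -4.016, 83.108, 1.295, 78.541, -3.26], TCP at [0.207, -0.616, 0.223] pointing down, gripper open.
Joint ranges: [-163.93, 163.93], [-17.29, 119.83], [-79.2, 71.16], [3.27, 140.29], [-89.18, 269.18], [5.43, 117.66], [-154.24, 154.24]. Speed limits (degrees/s): [147.25, 147.25, 180, 180, 180, 180, 180].

## Interface

Orientations are given as [roll, pitch, yaw] about the fixed x, y, z axes, in that order (R = Rz(yaw) Ry(pitch) Rx(roll)).
In Python, from cell import get_obs, optics, env, nets gives the robot as it stands.
- The arm moves only by the shell command python3 -m creep 'ROWS' [FORCE]. ROWS is JSON, a list of rows, each an object of numbers: "wx", "wy", "wz": the turn, a rotation vector about the tool's x, y, z in degrees; "tx", "ty", "tz": the shift along the tool's x, y, z in mm; "gripper": the opening, from -1 (shut) to 1 (fully open). A call has 1 to 5 rows; each row is the pose to reach, as a shift and turn from the pose commanded when the call began, along the tool's axes at that moment; what a row does not reach only later rows make up. A row lasts 1/12 s, in which the tool goes at most 41.7 mm and 7.16 degrees, less where a joint would pass 70% of its speed; a pose out of reach is approached as far as the arm can. A call with a gripper value outside its range is refused whole. The fingers move at their own pace and stop on an object; FORCE is the grip in N (left out, the last holds). Time passes only in rows, so rows that repeat a pose let the fingers close. It gives the time, the measured TCP pose, the force, the opening and the grip force at its end, in the units of the state.
- get_obs(): the state, without advancing time (a new reading comes with each control period).
- optics.read_camera(name): name is "scene" or "side" or "wrist"; returns (picture, depth): 420x560x3 uint8, red, green, blue; 420x560 float32, m along the optical axis (not along the pixel's ray), 0 where there is no reading.
- optics.camera_info(name): a dict with "fovy" (degrees; the focal length in pixels is half the picture's height over the tangent of half this angle, whatever the lens; pixels are square), "cx", "cy" (the principal point, pixels), "k1" (the pictures are not rectified: a ray, as slopes to the right and down, at radius r is drawn at 1 + k1 r^2 times it, then the intrinsics apply), "R" (3x3) and "t" (3): a world point X has camera coordinates R X + t; the wrist camera has in their place "tool_from_camera" (4x4, takes a point from camera to tool coordinates, whose origin is the TCP and whose axes are the flange's). Camera axes: x right, y down, z forward; pixel columns grow to the right and rows downward; lengths in m; the calibration is good to about 2 mm. A picture is of the moment at which its call begins: read the wrist's pose just before it. camera_info takes no time and is no camera call.
- env.sign_off(): hands the job in; it is judged then, once.
Trained networks look in the newest picture that a camera, given by its name, has taken for a name from the list of things; names that differ only in an ending like _2 or _b are one class to them, and where a whole thing is asked for, a point or a joint stands for the part that bears it (a point fixed in the world has none). Each returns a list of dicts, best first, with "confidence" (0 to 1); they miss things now and then, are a little off and sometimes report something else, mostly with a low value. They report only what shows in the picture. A call takes as long as a camera call.
- nets.look_for(query, camera): "point" ([x, y, z] in m, in world coordinates, good to about 4 mm: the middle of the surface that is visible of it).
- nets.place_of(query, camera): "point" ([x, y, z] in m, in world coordinates, good to about 4 mm: a listed point, or the origin of a listed thing).
The state is a dict: "time_s": time; "qpos": joint angles; "joint_velocities": joint speeds; "effort": joint torques, N m; "tool_pos": TCP position; "tool_rot": TCP orientation; "force": force on the tool from outside, world axes, zero at the start; "wrist_torque": the same for the moment, N m; "grip_width": finger opening in m; "grasp_force": force on a finger pad.
Only numpy, scipy, OpenCV 4.12 (cv2) and the standard library are available. Lean on these libraries where they do the work, as an engineer would, in place of code of your own. Each camera call takes 0.05 s, during which the arm holds its last target. There are 200 camera calls.

## Task

The nut driver on the front of the bracket is slowly turning the nut, and the loose bolt turns with it. Slide the clear guard fully open to its stop, then reach down into the gap behind the bracket, grasp the square bolt head between the fingers and hold it from turning. Finish while still holding the head firmly, with the guard left open; leave the hammer, the tin and the offcut where they lie.

Things in the scene. Friction and masses are not known exactly. Their poses are not given: they have to be found in the camera images.
- jig: Assembly jig fixed to the bench, of plywood, timber and steel. Origin on the bench top exactly below the centre of the bolt head; z up, x square through the bracket (away from the nut driver), y along the bracket and the guard's track. Base x -210..60, y -80..210 mm, top 15 mm above the bench. Grey nut driver along x on the bracket's front (x -195..-75 mm), up to 82 mm high.
- gap (a point): Mouth of the gap over the bolt head: jig x 0, y 0, 88 mm above the bench; axes of the jig. The gap is 48 mm wide (x -24..24), 73 mm deep and runs along y from -70 to 200, with only the bolt in it. One side: steel bracket, 6 mm thick (y -60..60), then a timber rail 16 mm thick; other side: timber fence 20 mm thick. All are 88 mm high above the bench.
- guard (a joint): Slide of the clear guard plate over the gap, in m: 0 shut, 0.13 fully open at its stop; grows towards jig +y. Starts at 0 to 0.03. Needs 1.5 N plus 3 N per m/s, stays where left. Plate 72 (x) by 110 (y) by 5 mm, at y -55..55 when shut, top 94.5 mm above the bench; open, its near edge is 75 mm from the bolt's axis.
- guard_grip (a point): Centre of the black grip block on the guard: 28 mm (jig x) by 20 mm (jig y) by 34 mm tall; 111.5 mm above the bench, at jig x 0, y 30 mm + the guard's joint value. Moves with the guard; axes of the jig.
- bolt: Bolt with a plain steel square head, 18 x 18 mm across flats, 16 mm long. Origin at the head's centre, always at jig x 0, y 0, 60 mm above the bench. Its x axis is the bolt's axis (jig x, level); the driver turns it about that, slowly (0.15 rad/s, 0.12 N m) from any angle, so it is 18 to 25 mm wide along jig y; held, it stops. A 12 mm shank, 16 mm long, joins head to bracket.
- hammer: Bystander: a hammer, 240 mm long, lying on the bench beyond the fence; origin on the underside. Leave alone.
- tin: Bystander: a tin 60 mm in diameter, 60 mm high, standing beside the jig at its -y side; origin at the centre of its underside. Leave alone.
- offcut: Bystander: a timber offcut 120 x 45 x 30 mm, lying beside the jig at its +y side; origin at the centre of its underside. Leave alone.

How it is judged (in metres and radians):
On the way:
1. the guard is slid fully open, within 12 mm of its stop (value of joint guard above 0.118 m), for 0.2 s.
At the end, for the whole second after the job is handed in: The head is gripped between the fingers (grasp point within 14 mm of its centre along the bolt, 9 mm sideways, 14 mm below to 16 mm above; force over 6 N); the bolt stands still (under 0.03 rad/s) against the driver; the guard is still open to within 15 mm of its stop (value of joint guard above 0.115 m and contact force between the fingers and bolt above 6 N and angular speed of bolt below 0.03 rad/s and x of the grasp point in the frame of jig between -0.014 and 0.014 m and y of the grasp point in the frame of jig between -0.009 and 0.009 m and z of the grasp point in the frame of jig between 0.046 and 0.076 m); the arm keeps its last pose, push and grip.
It fails at once if the hammer is moved by more than 25 mm (distance of hammer from where it was at the start of the episode above 0.025 m).
It fails at once if the tin is moved by more than 25 mm (distance of tin from where it was at the start of the episode above 0.025 m).
It fails at once if the offcut is moved by more than 25 mm (distance of offcut from where it was at the start of the episode above 0.025 m).
It also fails if it takes over 40 s, if anything falls off the work surface, if the arm or the gripper's body presses on something with over 40 N, if the wrist force passes 120 N, or if a joint passes its speed limit or range.

## Working session

There is one attempt and no reset: what is moved stays moved. The work goes in short steps, Python scripts to look and compute and a shell command to move; the robot and the scene stay as the last step left them, time stands still between calls to the robot, and variables do not carry over. Pictures are saved under pics/ and viewed, at most 10 in all, crops included, and the job is handed in when it is done.

```bash
ls; mkdir -p pics; python3 - <<'E'
from cell import get_obs, optics, env, nets
import cv2
o=get_obs();print({k:o[k] for k in('time_s','tool_pos','tool_rot','force','grip_width')},env.grip_depth)
ims=[]
for c in("scene","side"):
    p,d=optics.read_camera(c);ims.append(p[:,:,::-1])
    for q in("jig","gap","guard_grip","bolt","tin","offcut","hammer"):
        for f in("place_of","look_for"):
            try:
                r=getattr(nets,f)(q,c)[:2]
                print(c,q,f,[([round(float(v),4) for v in x["point"]],round(x["confidence"],2)) for x in r])
            except Exception as e: print(c,q,f,e)
cv2.imwrite("pics/a.png",cv2.resize(cv2.vconcat(ims),(450,600)) if 0 else ims[0]);cv2.imwrite("pics/b.png",ims[1])
E
```

```text
pics
{'time_s': 0.0, 'tool_pos': array([ 0.20656304, -0.61571667,  0.22144734]), 'tool_rot': array([-1.79889625e+02,  7.43737240e-03,  1.85543499e+01]), 'force': array([-0.05397819,  0.039182  , -0.13724402]), 'grip_width': 0.08735053669078867} 0.0187
scene jig place_of [([0.5714, -0.0661, 0.0016], 0.68)]
scene jig look_for [([0.571, 0.0052, 0.052], 0.76), ([0.6564, -0.2268, 0.0488], 0.38)]
scene gap place_of [([0.5714, -0.0647, 0.088], 0.96)]
scene gap look_for [([0.5704, 0.0087, 0.0492], 0.66)]
scene guard_grip place_of [([0.5624, -0.0344, 0.1119], 0.7)]
scene guard_grip look_for [([0.5719, -0.0506, 0.0942], 0.78)]
scene bolt place_of []
scene bolt look_for []
scene tin place_of [([0.6436, -0.2404, 0.0031], 0.63)]
scene tin look_for [([0.6584, -0.2252, 0.0487], 0.92), ([0.5772, -0.0508, 0.0945], 0.41)]
scene offcut place_of [([0.449, 0.2291, -0.0], 0.87)]
scene offcut look_for []
scene hammer place_of [([0.7455, 0.0563, 0.0007], 0.96)]
scene hammer look_for [([0.7292, 0.0613, 0.0237], 0.76)]
side jig place_of [([0.5689, -0.0631, -0.0022], 0.59)]
side jig look_for [([0.4761, -0.048, 0.0126], 0.63)]
side gap place_of [([0.5743, -0.0653, 0.0846], 0.61)]
side gap look_for [([0.477, -0.0478, 0.0114], 0.78)]
side guard_grip place_of [([0.562, -0.0326, 0.1144], 0.68)]
side guard_grip look_for [([0.566, -0.0647, 0.0939], 0.85), ([0.7494, 0.0487, 0.02], 0.41)]
side bolt place_of [([0.5715, -0.0627, 0.0623], 0.51)]
side bolt look_for [([0.5164, -0.0788, 0.0677], 0.63)]
side tin place_of [([0.6451, -0.2345, -0.0017], 0.78)]
side tin look_for [([0.627, -0.2454, 0.0502], 0.69)]
side offcut place_of [([0.4488, 0.2239, 0.0001], 0.79)]
side offcut look_for [([0.4376, 0.2141, 0.0284], 0.57)]
side hammer place_of [([0.7482, 0.055, -0.0028], 0.78)]
side hammer look_for [([0.7499, 0.0457, 0.0198], 0.91)]
```

View pics/a.png

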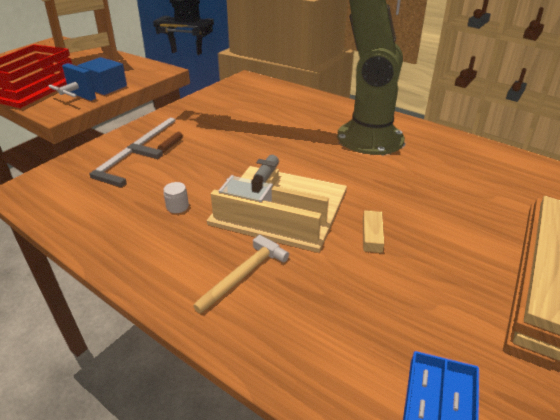

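View pics/b.png

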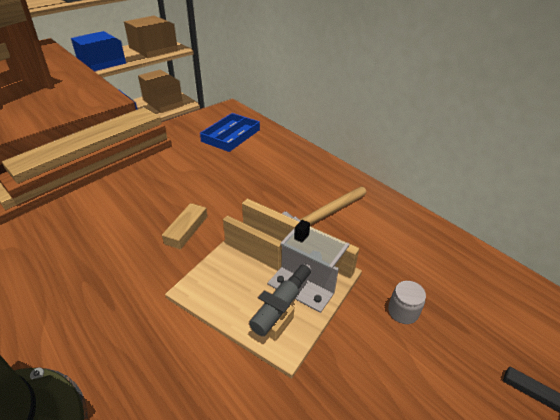

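The scene picture shows the jig at about (275,205), with the hammer in front of the fence (240,270), the tin at (176,197) and the offcut at (373,230). The side picture shows the guard's black grip at (302,230) above the bolt, so the guard is nearly shut. Next I'll get the yaw from the depth of the 88 mm tops.

```bash
cat > h.py <<'E'
import numpy as np,cv2
from cell import get_obs, optics, env, nets
from scipy.spatial.transform import Rotation as Ro
def cloud(c):
    p,d=optics.read_camera(c);i=optics.camera_info(c)
    f=p.shape[0]/2/np.tan(np.radians(i["fovy"])/2)
    K=np.array([[f,0,i["cx"]],[0,f,i["cy"]],[0,0,1.]])
    v,u=np.mgrid[:p.shape[0],:p.shape[1]]
    n=cv2.undistortPoints(np.stack([u,v],-1).reshape(-1,1,2).astype(float),K,np.array([i["k1"],0,0,0.])).reshape(*d.shape,2)
    X=np.dstack([n[...,0]*d,n[...,1]*d,d])
    if "R" in i: W=(X-np.array(i["t"]))@np.array(i["R"])
    else:
        o=get_obs();T=np.array(i["tool_from_camera"]);W=(X@T[:3,:3].T+T[:3,3])@Ro.from_euler("xyz",o["tool_rot"],degrees=True).as_matrix().T+o["tool_pos"]
    return p,d,W
E
python3 - <<'E'
from h import *
for c in("scene","side"):
    p,d,W=cloud(c)
    near=(d>0)&(np.hypot(W[...,0]-.571,W[...,1]+.065)<.26)
    for n,lo,hi in(("tops",.082,.092),("guard",.0925,.098),("grip",.115,.132),("base",.012,.018)):
        P=W[near&(W[...,2]>lo)&(W[...,2]<hi)]
        if len(P)>5:
            r=cv2.minAreaRect(P[:,:2].astype(np.float32)*1000);print(c,n,len(P),np.round(r[0],1),np.round(r[1],1),round(r[2],1),P.mean(0).round(4))
E
```

```text
scene tops 1075 [506.3 -13. ] [195.7 270.5] 15.4 [0.5625 0.0269 0.0868]
scene guard 645 [572.1 -58.5] [ 74.7 111.8] 15.7 [ 0.5775 -0.0601  0.0943]
scene grip 101 [563.2 -29.3] [32.7 20.6] 20.7 [ 0.5673 -0.0265  0.1244]
scene base 2265 [528.6 -35.8] [389.2 418.7] 68.6 [0.4947 0.0125 0.0145]
side tops 1394 [501.3 -18.1] [200.  270.8] 15.2 [0.5275 0.0087 0.0867]
side guard 1371 [570.8 -62.4] [ 73.5 110.7] 15.6 [ 0.569  -0.0712  0.0947]
side grip 174 [562.5 -34. ] [27.7 20. ] 15.8 [ 0.56   -0.0365  0.1254]
side base 9118 [541.5 -61.7] [344.6 458.9] 73.7 [ 0.4367 -0.0482  0.0156]
```

```bash
R='[{"tx":26,"ty":-22,"wz":3},{"tx":52,"ty":-44,"wz":3},{"tx":78,"ty":-66,"wz":3},{"tx":104,"ty":-88,"wz":3},{"tx":130,"ty":-110,"wz":3}]'
python3 -m creep '[{"tx":26,"ty":-22,"wz":3},{"tx":52,"ty":-44,"wz":3},{"tx":78,"ty":-66,"wz":3},{"tx":104,"ty":-88,"wz":3},{"tx":130,"ty":-110,"wz":3}]'
python3 -m creep '[{"tx":26,"ty":-22},{"tx":52,"ty":-44},{"tx":78,"ty":-66},{"tx":104,"ty":-88},{"tx":130,"ty":-110}]'
python3 -m creep '[{"tx":26,"ty":-22},{"tx":52,"ty":-44},{"tx":78,"ty":-66},{"tx":104,"ty":-88},{"tx":130,"ty":-110}]'
cat > to.py <<'E'
import sys
from h import *
# remaining shift (tool axes, mm) from measured pose to a jig point; yaw error
B=np.array([.5715,-.0645,0]);Y=15.5
def go(jx,jy,z):
    o=get_obs();R=Ro.from_euler("xyz",o["tool_rot"],degrees=True)
    t=B+Ro.from_euler("z",Y,degrees=True).apply([jx/1e3,jy/1e3,z/1e3])
    print("t",round(o["time_s"],2),"shift",(R.inv().apply(t-o["tool_pos"])*1e3).round(1),"rot",o["tool_rot"].round(1),"pos",o["tool_pos"].round(4),"F",o["force"].round(1),"w",round(o["grip_width"],4),"gf",round(o["grasp_force"],1))
if __name__=="__main__": go(*map(float,sys.argv[1:4]))
E
python3 to.py 0 34 104
```

```text
t 1.6 shift [ 523.2 -441.   118.5] rot [180.    0.   18.6] pos [ 0.2068 -0.6162  0.2226] F [-0.4  0.4  0.7] w 0.0873 gf 0.0validation failed for argument at $[0]...
validation failed for argument at $[0]...
validation failed for argument at $[0]...
```

```bash
python3 -m creep '[{"wx":0,"wy":0,"wz":3,"tx":26,"ty":-22,"tz":0,"gripper":1},{"wx":0,"wy":0,"wz":3,"tx":52,"ty":-44,"tz":0,"gripper":1},{"wx":0,"wy":0,"wz":3,"tx":78,"ty":-66,"tz":0,"gripper":1},{"wx":0,"wy":0,"wz":3,"tx":104,"ty":-88,"tz":0,"gripper":1},{"wx":0,"wy":0,"wz":3,"tx":130,"ty":-110,"tz":0,"gripper":1}]'; python3 to.py 0 34 104
```

```text
time_s: 2.02
tool_pos: [0.2957, -0.4692, 0.2227]
tool_rot: [180.0, -0.0, 15.5]
force: [0.2, -0.1, 0.8]
grip_width: 0.0871
grasp_force: 0.0
t 2.02 shift [ 374.2 -350.   118.5] rot [180.   -0.   15.5] pos [ 0.2957 -0.4692  0.2227] F [ 0.2 -0.1  0.8] w 0.0871 gf 0.0
```

```bash
python3 -m creep '[{"wx":0,"wy":0,"wz":0,"tx":28,"ty":-26,"tz":0,"gripper":1},{"wx":0,"wy":0,"wz":0,"tx":56,"ty":-52,"tz":0,"gripper":1},{"wx":0,"wy":0,"wz":0,"tx":84,"ty":-78,"tz":0,"gripper":1},{"wx":0,"wy":0,"wz":0,"tx":112,"ty":-104,"tz":0,"gripper":1},{"wx":0,"wy":0,"wz":0,"tx":140,"ty":-130,"tz":0,"gripper":1}]'; python3 -m creep '[{"wx":0,"wy":0,"wz":0,"tx":28,"ty":-26,"tz":0,"gripper":1},{"wx":0,"wy":0,"wz":0,"tx":56,"ty":-52,"tz":0,"gripper":1},{"wx":0,"wy":0,"wz":0,"tx":84,"ty":-78,"tz":0,"gripper":1},{"wx":0,"wy":0,"wz":0,"tx":112,"ty":-104,"tz":0,"gripper":1},{"wx":0,"wy":0,"wz":0,"tx":140,"ty":-130,"tz":0,"gripper":1}]'; python3 to.py 0 34 104
```

```text
time_s: 2.43
tool_pos: [0.3957, -0.3062, 0.2229]
tool_rot: [179.9, -0.0, 15.5]
force: [-0.1, 0.1, -0.2]
grip_width: 0.0868
grasp_force: 0.0
time_s: 2.85
tool_pos: [0.4958, -0.1434, 0.223]
tool_rot: [179.9, -0.0, 15.5]
force: [1.9, -1.5, -0.7]
grip_width: 0.0868
grasp_force: 0.0
t 2.85 shift [ 94.1 -89.8 118.9] rot [179.9  -0.   15.5] pos [ 0.4958 -0.1434  0.223 ] F [ 1.9 -1.5 -0.7] w 0.0868 gf 0.0
```

```bash
python3 -m creep '[{"wx":0,"wy":0,"wz":0,"tx":25,"ty":-24,"tz":0,"gripper":1},{"wx":0,"wy":0,"wz":0,"tx":50,"ty":-48,"tz":10,"gripper":1},{"wx":0,"wy":0,"wz":0,"tx":75,"ty":-72,"tz":25,"gripper":1},{"wx":0,"wy":0,"wz":0,"tx":92,"ty":-88,"tz":40,"gripper":1},{"wx":0,"wy":0,"wz":0,"tx":92,"ty":-88,"tz":40,"gripper":1}]'; python3 to.py 0 34 104
python3 - <<'E'
from h import *
p,d,W=cloud("wrist");cv2.imwrite("pics/w1.png",p[:,:,::-1])
near=(d>0)&(np.hypot(W[...,0]-.571,W[...,1]+.065)<.2)
for n,lo,hi in(("tops",.084,.092),("guard",.0925,.098),("grip",.115,.132)):
    P=W[near&(W[...,2]>lo)&(W[...,2]<hi)]
    if len(P)>5:
        r=cv2.minAreaRect(P[:,:2].astype(np.float32)*1000);print(n,len(P),np.round(r[0],1),np.round(r[1],1),round(r[2],1))
for q in("gap","guard_grip","bolt","jig"): print(q,[(np.round(x["point"],4),round(x["confidence"],2)) for x in nets.place_of(q,"wrist")[:2]])
E
```

```text
time_s: 3.27
tool_pos: [0.5601, -0.0288, 0.1799]
tool_rot: [-179.7, 0.1, 16.0]
force: [-1.2, 0.7, 0.1]
grip_width: 0.0872
grasp_force: 0.0
t 3.27 shift [ 1.5  3.9 75.9] rot [-1.797e+02  1.000e-01  1.600e+01] pos [ 0.5601 -0.0288  0.1799] F [-1.2  0.7  0.1] w 0.0872 gf 0.0
tops 9743 [510.1 -18. ] [182.  269.8] 15.4
guard 10851 [571.4 -64.6] [ 72.1 110.7] 15.3
grip 1230 [563.6 -35.2] [27.4 20. ] 15.5
gap [(array([ 0.5752, -0.0639,  0.0917]), 0.93)]
guard_grip [(array([ 0.5615, -0.0343,  0.1117]), 0.61)]
bolt []
jig [(array([ 0.5744, -0.0622,  0.0007]), 0.85)]
```

View pics/w1.png

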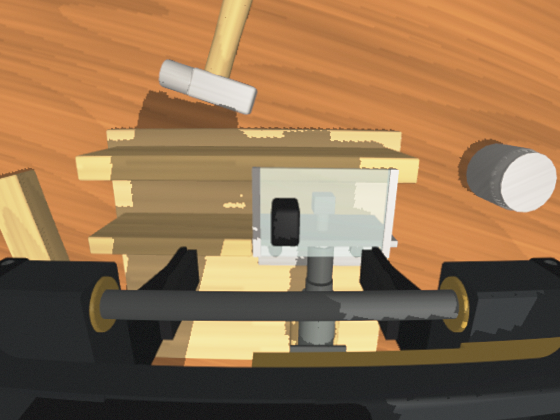

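The wrist picture shows the grip at (286,221) and the bolt through the guard at (322,205). Grip at (563,-34) mm, matching the other estimates. I'll go down and grasp it.

```bash
python3 -m creep '[{"wx":0,"wy":0,"wz":0,"tx":1.5,"ty":5,"tz":20,"gripper":1},{"wx":0,"wy":0,"wz":0,"tx":1.5,"ty":5,"tz":40,"gripper":1},{"wx":0,"wy":0,"wz":0,"tx":1.5,"ty":5,"tz":60,"gripper":1},{"wx":0,"wy":0,"wz":0,"tx":1.5,"ty":5,"tz":75,"gripper":1},{"wx":0,"wy":0,"wz":0,"tx":1.5,"ty":5,"tz":75,"gripper":-0.2}]' 20;  python3 -m creep '[{"wx":0,"wy":0,"wz":0,"tx":0,"ty":0,"tz":0,"gripper":-1},{"wx":0,"wy":0,"wz":0,"tx":0,"ty":0,"tz":0,"gripper":-1},{"wx":0,"wy":0,"wz":0,"tx":0,"ty":0,"tz":0,"gripper":-1},{"wx":0,"wy":0,"wz":0,"tx":0,"ty":0,"tz":0,"gripper":-1},{"wx":0,"wy":0,"wz":0,"tx":0,"ty":0,"tz":0,"gripper":-1}]'; python3 to.py 0 34 104
```

```text
time_s: 3.93
tool_pos: [0.5605, -0.0419, 0.105]
tool_rot: [-179.9, 0.3, 15.4]
force: [-0.5, -0.3, 0.5]
grip_width: 0.0847
grasp_force: 0.0
time_s: 4.35
tool_pos: [0.5635, -0.0402, 0.1085]
tool_rot: [179.9, -0.1, 15.5]
force: [-0.2, -0.4, 0.9]
grip_width: 0.0552
grasp_force: 0.0
t 4.35 shift [ 1.2 -8.4  4.5] rot [ 1.799e+02 -1.000e-01  1.550e+01] pos [ 0.5635 -0.0402  0.1085] F [-0.2 -0.4  0.9] w 0.0552 gf 0.0
```

```bash
python3 -m creep '[{"wx":0,"wy":0,"wz":0,"tx":0,"ty":-6,"tz":3,"gripper":-1},{"wx":0,"wy":0,"wz":0,"tx":0,"ty":-6,"tz":3,"gripper":-1},{"wx":0,"wy":0,"wz":0,"tx":0,"ty":-6,"tz":3,"gripper":-1},{"wx":0,"wy":0,"wz":0,"tx":0,"ty":-6,"tz":3,"gripper":-1},{"wx":0,"wy":0,"wz":0,"tx":0,"ty":-6,"tz":3,"gripper":-1}]' 20;  python3 -m creep '[{"wx":0,"wy":0,"wz":0,"tx":0,"ty":0,"tz":0,"gripper":-1},{"wx":0,"wy":0,"wz":0,"tx":0,"ty":0,"tz":0,"gripper":-1}]'; python3 to.py 0 34 104
```

```text
time_s: 4.77
tool_pos: [0.5612, -0.0341, 0.1045]
tool_rot: [-180.0, 0.0, 15.6]
force: [-0.9, 1.7, 0.5]
grip_width: 0.0216
grasp_force: 0.8
time_s: 4.93
tool_pos: [0.5612, -0.034, 0.1045]
tool_rot: [-180.0, 0.0, 15.6]
force: [0.5, 0.1, 0.2]
grip_width: 0.0196
grasp_force: 20.0
t 4.93 shift [ 1.8 -1.9  0.5] rot [-180.     0.    15.6] pos [ 0.5612 -0.034   0.1045] F [0.5 0.1 0.2] w 0.0196 gf 20.0
```

```bash
python3 -m creep '[{"wx":0,"wy":0,"wz":0,"tx":0,"ty":-15,"tz":0,"gripper":-1},{"wx":0,"wy":0,"wz":0,"tx":0,"ty":-38,"tz":0,"gripper":-1},{"wx":0,"wy":0,"wz":0,"tx":0,"ty":-62,"tz":0,"gripper":-1},{"wx":0,"wy":0,"wz":0,"tx":0,"ty":-86,"tz":0,"gripper":-1},{"wx":0,"wy":0,"wz":0,"tx":0,"ty":-106,"tz":0,"gripper":-1}]';  python3 -m creep '[{"wx":0,"wy":0,"wz":0,"tx":0,"ty":-7,"tz":0,"gripper":-1},{"wx":0,"wy":0,"wz":0,"tx":0,"ty":-13,"tz":0,"gripper":-1},{"wx":0,"wy":0,"wz":0,"tx":0,"ty":-17,"tz":0,"gripper":-1},{"wx":0,"wy":0,"wz":0,"tx":0,"ty":-17,"tz":0,"gripper":-1}]'; python3 to.py 0 160 104
```

```text
time_s: 5.35
tool_pos: [0.5326, 0.069, 0.1045]
tool_rot: [179.9, -0.0, 15.6]
force: [2.2, -0.8, -2.6]
grip_width: 0.02
grasp_force: 20.0
time_s: 5.68
tool_pos: [0.5284, 0.0844, 0.1045]
tool_rot: [-180.0, -0.0, 15.5]
force: [0.6, 1.8, -1.5]
grip_width: 0.0201
grasp_force: 20.0
t 5.68 shift [ 1.8 -5.   0.5] rot [-180.    -0.    15.5] pos [0.5284 0.0844 0.1045] F [ 0.6  1.8 -1.5] w 0.0201 gf 20.0
```

```bash
python3 -m creep '[{"wx":0,"wy":0,"wz":0,"tx":0,"ty":-3,"tz":0,"gripper":-1},{"wx":0,"wy":0,"wz":0,"tx":0,"ty":-5,"tz":0,"gripper":-1},{"wx":0,"wy":0,"wz":0,"tx":0,"ty":-7,"tz":0,"gripper":-1},{"wx":0,"wy":0,"wz":0,"tx":0,"ty":-7,"tz":0,"gripper":-1},{"wx":0,"wy":0,"wz":0,"tx":0,"ty":-7,"tz":0,"gripper":-1}]'; python3 to.py 0 160 104
```

```text
time_s: 6.1
tool_pos: [0.5271, 0.089, 0.1045]
tool_rot: [179.9, -0.0, 15.5]
force: [4.0, -4.9, -3.1]
grip_width: 0.0197
grasp_force: 20.0
t 6.1 shift [ 1.8 -0.2  0.5] rot [179.9  -0.   15.5] pos [0.5271 0.089  0.1045] F [ 4.  -4.9 -3.1] w 0.0197 gf 20.0
```

The force has risen and the travel has stopped short, so the guard is at its stop, and its position agrees with my bolt estimate. Now I'll release, rise and go over the bolt.

```bash
python3 -m creep '[{"wx":0,"wy":0,"wz":0,"tx":0,"ty":1,"tz":0,"gripper":0.3},{"wx":0,"wy":0,"wz":0,"tx":0,"ty":1,"tz":0,"gripper":0.3},{"wx":0,"wy":0,"wz":0,"tx":0,"ty":1,"tz":0,"gripper":0.3},{"wx":0,"wy":0,"wz":0,"tx":0,"ty":1,"tz":0,"gripper":0.3}]'; python3 -m creep '[{"wx":0,"wy":0,"wz":0,"tx":0,"ty":0,"tz":-20,"gripper":0.3},{"wx":0,"wy":0,"wz":0,"tx":0,"ty":0,"tz":-45,"gripper":0.3},{"wx":0,"wy":0,"wz":0,"tx":0,"ty":10,"tz":-70,"gripper":0.3},{"wx":0,"wy":0,"wz":0,"tx":0,"ty":40,"tz":-80,"gripper":0.3},{"wx":0,"wy":0,"wz":0,"tx":0,"ty":75,"tz":-80,"gripper":0.3}]'; python3 -m creep '[{"wx":0,"wy":0,"wz":0,"tx":0,"ty":30,"tz":0,"gripper":0.3},{"wx":0,"wy":0,"wz":0,"tx":0,"ty":60,"tz":0,"gripper":0.3},{"wx":0,"wy":0,"wz":0,"tx":2,"ty":84,"tz":0,"gripper":0.3},{"wx":0,"wy":0,"wz":0,"tx":2,"ty":84,"tz":0,"gripper":0.3},{"wx":0,"wy":0,"wz":0,"tx":2,"ty":84,"tz":0,"gripper":0.3}]';python3 to.py 0 0 41.3
cat > w.py <<'E'
from h import *
import sys
p,d,W=cloud("wrist");cv2.imwrite(sys.argv[1],p[:,:,::-1])
J=Ro.from_euler("z",-15.5,degrees=True).apply((W-[.5715,-.0645,0]).reshape(-1,3)).reshape(W.shape)*1e3
m=d>0
def sh(n,x,y,z):
    s=m&(J[...,0]>x[0])&(J[...,0]<x[1])&(J[...,1]>y[0])&(J[...,1]<y[1])&(J[...,2]>z[0])&(J[...,2]<z[1])
    P=J[s]; print(n,len(P),*( [np.percentile(P,[2,98],axis=0).round(1).tolist()] if len(P) else []))
sh("bolt head",(-12,20),(-25,25),(50,80)); sh("fence top",(10,60),(-40,40),(84,92)); sh("bracket top",(-60,-10),(-40,40),(84,92)); sh("grip",(-30,30),(100,200),(115,132)); sh("guard",(-50,50),(0,230),(92.5,97))
for q in("gap","guard_grip","bolt","jig"): print(q,[(np.round(x["point"],4),round(x["confidence"],2)) for x in nets.place_of(q,"wrist")[:2]])
E
python3 w.py pics/w2.png
```

```text
time_s: 6.43
tool_pos: [0.5264, 0.0907, 0.1046]
tool_rot: [-180.0, 0.0, 15.6]
force: [0.1, -0.7, 0.2]
grip_width: 0.0388
grasp_force: 0.0
time_s: 6.85
tool_pos: [0.5486, 0.0206, 0.1884]
tool_rot: [179.9, -0.4, 15.9]
force: [1.6, -0.8, 0.1]
grip_width: 0.056
grasp_force: 0.0
time_s: 7.27
tool_pos: [0.5712, -0.0639, 0.1842]
tool_rot: [-179.9, 0.0, 15.4]
force: [-0.1, 1.0, 0.0]
grip_width: 0.0564
grasp_force: 0.0
t 7.27 shift [  0.2   0.8 142.9] rot [-179.9    0.    15.4] pos [ 0.5712 -0.0639  0.1842] F [-0.1  1.   0. ] w 0.0564 gf 0.0
bolt head 620 [[-11.1, -10.0, 56.2], [9.4, 12.9, 72.4]]
fence top 2658 [[25.4, -38.4, 85.9], [45.2, 38.3, 89.4]]
bracket top 717 [[-27.9, -38.0, 84.3], [-22.4, 38.2, 89.3]]
grip 1310 [[-11.5, 150.8, 115.6], [14.8, 169.5, 129.3]]
guard 9717 [[-32.9, 77.4, 93.0], [36.5, 182.8, 96.0]]
gap [(array([ 0.577 , -0.0627,  0.0893]), 0.9)]
guard_grip [(array([0.53  , 0.0894, 0.1112]), 0.84), (array([ 5.74e-01, -6.28e-02,  3.00e-04]), 0.41)]
bolt [(array([ 0.572 , -0.0647,  0.0591]), 0.55), (array([ 5.752e-01, -6.030e-02,  2.000e-04]), 0.52)]
jig []
```

View pics/w2.png

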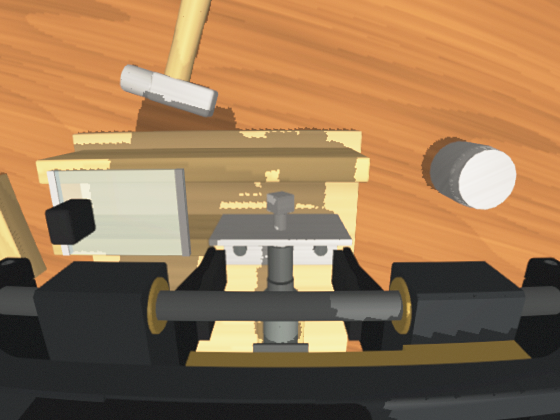

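The wrist picture shows the guard fully open at (118,212), with the square head at (280,203) clear between the fingers. The tops show a jig x offset of about +1.5 mm. Going down.

```bash
python3 -m creep '[{"wx":0,"wy":0,"wz":0,"tx":1.5,"ty":0,"tz":20,"gripper":0.3},{"wx":0,"wy":0,"wz":0,"tx":1.5,"ty":0,"tz":40,"gripper":0.3},{"wx":0,"wy":0,"wz":0,"tx":1.5,"ty":0,"tz":60,"gripper":0.3},{"wx":0,"wy":0,"wz":0,"tx":1.5,"ty":0,"tz":80,"gripper":0.3},{"wx":0,"wy":0,"wz":0,"tx":1.5,"ty":0,"tz":80,"gripper":0.3}]'; python3 -m creep '[{"wx":0,"wy":0,"wz":0,"tx":0,"ty":0,"tz":0,"gripper":0.3}]';python3 to.py 1.5 0.5 41.3
```

```text
time_s: 7.93
tool_pos: [0.5695, -0.061, 0.1007]
tool_rot: [-179.8, 0.4, 15.7]
force: [-0.5, 0.2, -1.2]
grip_width: 0.0569
grasp_force: 0.0
time_s: 8.02
tool_pos: [0.5718, -0.0613, 0.104]
tool_rot: [-179.9, 0.1, 15.6]
force: [0.3, -0.2, 0.8]
grip_width: 0.0566
grasp_force: 0.0
t 8.02 shift [ 0.4  2.6 62.7] rot [-1.799e+02  1.000e-01  1.560e+01] pos [ 0.5718 -0.0613  0.104 ] F [ 0.3 -0.2  0.8] w 0.0566 gf 0.0
```

```bash
python3 -m creep '[{"wx":0,"wy":0,"wz":0,"tx":0.5,"ty":3,"tz":14,"gripper":0.3},{"wx":0,"wy":0,"wz":0,"tx":0.5,"ty":3,"tz":28,"gripper":0.3},{"wx":0,"wy":0,"wz":0,"tx":0.5,"ty":3,"tz":42,"gripper":0.3},{"wx":0,"wy":0,"wz":0,"tx":0.5,"ty":3,"tz":54,"gripper":0.3},{"wx":0,"wy":0,"wz":0,"tx":0.5,"ty":3,"tz":62,"gripper":0.3}]'; python3 -m creep '[{"wx":0,"wy":0,"wz":0,"tx":0,"ty":0,"tz":0,"gripper":0.3},{"wx":0,"wy":0,"wz":0,"tx":0,"ty":0,"tz":0,"gripper":0.3},{"wx":0,"wy":0,"wz":0,"tx":0,"ty":0,"tz":0,"gripper":0.3}]';python3 to.py 1.5 0.5 41.3
```

```text
time_s: 8.43
tool_pos: [0.574, -0.0651, 0.0417]
tool_rot: [180.0, 0.0, 15.6]
force: [0.6, -0.3, -0.1]
grip_width: 0.0564
grasp_force: 0.0
time_s: 8.68
tool_pos: [0.5748, -0.0649, 0.0433]
tool_rot: [180.0, -0.1, 15.6]
force: [0.4, 0.2, 0.3]
grip_width: 0.0565
grasp_force: 0.0
t 8.68 shift [-1.5 -1.8  2. ] rot [ 1.80e+02 -1.00e-01  1.56e+01] pos [ 0.5748 -0.0649  0.0433] F [0.4 0.2 0.3] w 0.0565 gf 0.0
```

```bash
python3 -m creep '[{"wx":0,"wy":0,"wz":0,"tx":-1.5,"ty":-1.5,"tz":1.5,"gripper":-1},{"wx":0,"wy":0,"wz":0,"tx":-1.5,"ty":-1.5,"tz":1.5,"gripper":-1},{"wx":0,"wy":0,"wz":0,"tx":-1.5,"ty":-1.5,"tz":1.5,"gripper":-1},{"wx":0,"wy":0,"wz":0,"tx":-1.5,"ty":-1.5,"tz":1.5,"gripper":-1},{"wx":0,"wy":0,"wz":0,"tx":-1.5,"ty":-1.5,"tz":1.5,"gripper":-1}]' 40; python3 -m creep '[{"wx":0,"wy":0,"wz":0,"tx":0,"ty":0,"tz":0,"gripper":-1},{"wx":0,"wy":0,"wz":0,"tx":0,"ty":0,"tz":0,"gripper":-1},{"wx":0,"wy":0,"wz":0,"tx":0,"ty":0,"tz":0,"gripper":-1},{"wx":0,"wy":0,"wz":0,"tx":0,"ty":0,"tz":0,"gripper":-1},{"wx":0,"wy":0,"wz":0,"tx":0,"ty":0,"tz":0,"gripper":-1}]';python3 to.py 1.5 0.5 41.3
```

```text
time_s: 9.1
tool_pos: [0.5722, -0.064, 0.0412]
tool_rot: [180.0, -0.0, 15.6]
force: [0.0, -0.1, 0.2]
grip_width: 0.0311
grasp_force: 0.0
time_s: 9.52
tool_pos: [0.5724, -0.0646, 0.0408]
tool_rot: [180.0, -0.0, 15.5]
force: [1.1, -2.2, -1.5]
grip_width: 0.0219
grasp_force: 44.7
t 9.52 shift [ 0.7 -0.9 -0.5] rot [180.   -0.   15.5] pos [ 0.5724 -0.0646  0.0408] F [ 1.1 -2.2 -1.5] w 0.0219 gf 44.7
```

```bash
python3 -m creep '[{"wx":0,"wy":0,"wz":0,"tx":0,"ty":0,"tz":0,"gripper":-1},{"wx":0,"wy":0,"wz":0,"tx":0,"ty":0,"tz":0,"gripper":-1},{"wx":0,"wy":0,"wz":0,"tx":0,"ty":0,"tz":0,"gripper":-1},{"wx":0,"wy":0,"wz":0,"tx":0,"ty":0,"tz":0,"gripper":-1},{"wx":0,"wy":0,"wz":0,"tx":0,"ty":0,"tz":0,"gripper":-1}]';python3 -m creep '[{"wx":0,"wy":0,"wz":0,"tx":0,"ty":0,"tz":0,"gripper":-1},{"wx":0,"wy":0,"wz":0,"tx":0,"ty":0,"tz":0,"gripper":-1},{"wx":0,"wy":0,"wz":0,"tx":0,"ty":0,"tz":0,"gripper":-1},{"wx":0,"wy":0,"wz":0,"tx":0,"ty":0,"tz":0,"gripper":-1},{"wx":0,"wy":0,"wz":0,"tx":0,"ty":0,"tz":0,"gripper":-1}]';python3 -m creep '[{"wx":0,"wy":0,"wz":0,"tx":0,"ty":0,"tz":0,"gripper":-1},{"wx":0,"wy":0,"wz":0,"tx":0,"ty":0,"tz":0,"gripper":-1},{"wx":0,"wy":0,"wz":0,"tx":0,"ty":0,"tz":0,"gripper":-1},{"wx":0,"wy":0,"wz":0,"tx":0,"ty":0,"tz":0,"gripper":-1},{"wx":0,"wy":0,"wz":0,"tx":0,"ty":0,"tz":0,"gripper":-1}]'; python3 w.py pics/w3.png
```

```text
time_s: 9.93
tool_pos: [0.5724, -0.0646, 0.0409]
tool_rot: [180.0, -0.0, 15.5]
force: [3.0, -3.8, -4.4]
grip_width: 0.0217
grasp_force: 44.9
time_s: 10.35
tool_pos: [0.5724, -0.0646, 0.0409]
tool_rot: [180.0, -0.0, 15.5]
force: [3.0, -3.0, -3.9]
grip_width: 0.022
grasp_force: 44.9
time_s: 10.77
tool_pos: [0.5724, -0.0646, 0.0409]
tool_rot: [180.0, -0.0, 15.5]
force: [3.2, -4.6, -4.5]
grip_width: 0.0216
grasp_force: 44.9
bolt head 2548 [[0.6, -20.7, 54.6], [12.5, 19.7, 79.2]]
fence top 10982 [[26.1, -38.4, 85.1], [45.0, 38.3, 89.0]]
bracket top 3 [[-10.5, -16.2, 88.6], [-10.1, 14.0, 91.2]]
grip 0
guard 4993 [[-16.2, 74.0, 92.8], [37.1, 102.8, 96.1]]
gap [(array([ 0.5746, -0.0646,  0.0904]), 0.65)]
guard_grip []
bolt [(array([ 0.5729, -0.0641,  0.0597]), 0.86)]
jig [(array([ 0.5754, -0.0643,  0.0018]), 0.93), (array([ 0.5797, -0.0622,  0.0909]), 0.57)]
```

View pics/w3.png

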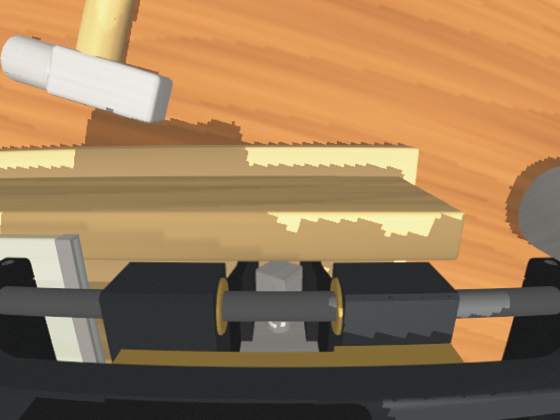

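The wrist picture shows the head at (280,275) gripped between the pads, with the guard still open at left. The opening has stayed steady for 1.2 s at 45 N, so the bolt is still.

```bash
python3 -c "
from cell import env
print(env.sign_off())"
```

```text
the job is handed in; nothing more can be done
None
```

I slid the guard open to its stop and handed the job in still gripping the bolt head at about 45 N. The finger opening held steady for over a second beforehand, so the bolt had stopped turning. I kept clear of the hammer, tin and offcut, and the hand-in did not return a verdict.

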